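Lay the retaining bar over the basalt on the turntable

ROBOT

A 7-joint arm with a two-finger parallel gripper is mounted at the origin on the work surface. World frame = base frame: x ahead of the robot, y to its left, z up, the work surface at z = 0. Lengths are in m, angles in degrees, forces in N, time in s.
With the tool pointing down it reaches from about 0.425 to 0.875 m from the base axis. Payload 4.7 kg.
Tool frame: the origin (TCP) lies midway between the tips of the shut fingers; the grasp point (between the pads) lies 19 mm behind it; z points along the fingers, y is the line along which they close (so a half turn about z gives the same grasp; the last joint's range is limited). The gripper opens to 87 mm and grips with 3 to 60 N. Pads are 19 mm wide; open, the fingers measure 117 mm over their backs; the gripper's body (75 mm by 190 mm) begins 51 mm behind the grasp point.
Start: joints at [-71.843, 18.392, -4.016, 83.108, 1.295, 78.541, -3.26], TCP at [0.194, 0.62, 0.223] pointing down, gripper open.
Joint ranges: [-163.93, 163.93], [-17.29, 119.83], [-79.2, 71.16], [3.27, 140.29], [-89.18, 269.18], [5.43, 117.66], [-154.24, 154.24]. Speed limits (degrees/s): [147.25, 147.25, 180, 180, 180, 180, 180].

INTERFACE

Orientations are given as [roll, pitch, yaw] about the fixed x, y, z axes, in that order (R = Rz(yaw) Ry(pitch) Rx(roll)).
In Python, from cell import env gives the robot as it stands.
- The arm moves only by the tool step_arm, never from a script. Its argument "moves" is a list of rows, each an object with "dp": the shift along the tool's x, y, z in mm, a list of three; "dr": the turn, a rotation vector about the tool's x, y, z in rad, a list of three; "fingers": the closure, from 0 (fully open) to 1 (shut). In form: [{"dp": [dx, dy, dz], "dr": [ax, ay, az], "fingers": fingers}, ...]. A call has exactly 5 rows; each row shifts and turns the commanded pose from where the row before left it, along the tool's axes as they then stand; what a row does not reach is not made up. A row lasts 1/8 s, in which the tool goes at most 62.5 mm and 10.7 degrees, less where a joint would pass 70% of its speed; a pose out of reach is approached as far as the arm can. A call with a gripper value outside its range is refused whole. The fingers move at their own pace and stop on an object; "squeeze" is the grip in N (left out, the last holds). Time passes only in rows, so rows that do not move let the fingers close, or fill a call up. It gives the time, the measured TCP pose, the force, the opening and the grip force at its end, in the units of the state.
- env.get_obs(): the state, without advancing time (a new reading comes with each control period).
- env.read_camera(name): name is "scene" or "top" or "wrist"; returns the picture (420x560x3 uint8, red, green, blue); there is no depth.
- env.camera_model(name): a dict with "fx", "fy", "cx", "cy" (pixels), "R" (3x3) and "t" (3): a world point X has camera coordinates R X + t. Camera axes: x right, y down, z forward; pixel columns grow to the right and rows downward; lengths in m; the calibration is good to about 2 mm. The wrist camera is an equidistant fisheye: a pixel r from the principal point sees the ray r / f radians off the axis. A picture is of the moment at which its call begins: read the wrist's pose just before it. camera_model takes no time and is no camera call; for the wrist camera it gives the pose at the moment of the call.
- env.sign_off(): hands the job in; it is judged then, once.
The state is a dict: "time_s": time; "qpos": joint angles; "joint_velocities": joint speeds; "effort": joint torques, N m; "tool_pos": TCP position; "tool_rot": TCP orientation; "force": force on the tool from outside, world axes, zero at the start; "wrist_torque": the same for the moment, N m; "grip_width": finger opening in m; "grasp_force": force on a finger pad.
Only numpy, scipy, OpenCV 4.12 (cv2) and the standard library are available. Lean on these libraries where they do the work, as an engineer would, in place of code of your own. Each camera call takes 0.05 s, during which the arm holds its last target. There are 200 camera calls.

TASK

Secure the basalt for its turn on the wooden turntable: pick up the long aluminium bar from the countertop and lay it gently, without dropping it, across the two notched posts, over the rock, so that it lies flat down in both notches and sticks out about equally beyond each post. Leave the short bar where it lies and the rock standing in the middle between the posts.

Things in the scene. Friction and masses are not known exactly. Their poses are not given: they have to be found in the camera images.
- long_bar: The retaining bar: flat plain aluminium bar with a dark bolt hole near each end, 220 mm long (its x), 24 mm wide (its y), 16 mm thick (its z), 0.16 to 0.33 kg, lying flat loose on the countertop. Origin: centre of its underside. Both ends are alike.
- short_bar: A bystander: bar of the same aluminium, width and thickness but only 100 mm long (its x), too short to span the posts, lying flat on the countertop. Origin: centre of its underside.
- seat_mid (a point): Midway between the posts at notch-floor height (109 mm above counter, 75 above the dark 260 mm wooden platter); turns with the platter, any angle. x: post to post, z up. Post centres at x = +-75 mm; posts 30 mm along x, 66 along y, 120 mm clear between. Each top is a flat notch open along x, 50 mm wide (y), between lips 8 mm high, 8 thick. The platter spins with light friction (0.05 N m).
- basalt: Black chunk of basalt, about 88 x 70 mm and 52 mm high, about 0.4 kg, standing loose on the middle of the platter between the posts; its top is about 22 mm below the notch floors. Origin: centre of its underside; z is up.
Things that resemble listed ones, but are neither listed nor needed, are in the scene too. What is shaped like the basalt but green is not meant.

How it is judged (in metres and radians):
At the end, for the whole second after the job is handed in: The long bar rests at rest in both notches: middle within 20 mm along and 16 mm across the line of the posts, underside within 5 mm of the notch floors, flat within 3 degrees, in line within 11. Basalt upright (11 degrees) within 30 mm of the middle; short bar within 30 mm of its start (x of long_bar in the frame of seat_mid between -0.02 and 0.02 m and y of long_bar in the frame of seat_mid between -0.016 and 0.016 m and z of long_bar in the frame of seat_mid between -0.005 and 0.005 m and angle between the x axis of long_bar and the x axis of seat_mid, either way round below 0.2 rad and angle between the z axis of long_bar and the z axis of seat_mid, either way round below 0.06 rad and linear speed of long_bar below 0.02 m/s and angular speed of long_bar below 0.15 rad/s and horizontal distance between basalt and seat_mid below 0.03 m and angle between basalt's own z axis and vertical below 0.2 rad and distance of short_bar from where it was at the start of the episode below 0.03 m); the robot touches nothing.
It fails at once if the long bar is dropped or slammed onto the posts (faster than 0.45 m/s just above them) (horizontal distance between long_bar and seat_mid below 0.04 m and z of long_bar in the frame of seat_mid below 0.03 m and linear speed of long_bar above 0.45 m/s).
It also fails if it takes over 35 s, if anything falls off the work surface, if the arm or the gripper's body presses on something with over 40 N, if the wrist force passes 120 N, or if a joint passes its speed limit or range.

## Working session

There is one attempt and no reset: what is moved stays moved. The work goes in short steps, Python scripts to look and compute and a tool call to move; the robot and the scene stay as the last step left them, time stands still between calls to the robot, and variables do not carry over. Pictures are saved under pics/ and viewed, at most 10 in all, crops included, and the job is handed in when it is done.

Besides the shell and the picture viewer there is one more tool, called after ">>>" by a JSON object that holds its "name" and its "arguments", one argument or row to a line. step_arm: Moves the arm, as the interface text tells. Its arguments: {"type":"object","properties":{"moves":{"type":"array","items":{"type":"object","properties":{"dp":{"type":"array","items":{"type":"number"}},"dr":{"type":"array","items":{"type":"number"}},"fingers":{"type":"number"}}}},"squeeze":{"type":"number"}},"required":["moves"]}

```bash
mkdir -p pics; python3 - <<'E'
from cell import env
import cv2
for n in ("scene","top"):
    im=env.read_camera(n); cv2.imwrite(f"pics/{n}0.png",im[:,:,::-1]); 
    m=env.camera_model(n); print(n,{k:(v if not hasattr(v,'tolist') else v.tolist()) for k,v in m.items()})
o=env.get_obs(); print(o)
E
```

```text
scene {'fx': 524.7560566615501, 'fy': 524.7560566615501, 'cx': 276.16679401116056, 'cy': 197.2928134927864, 'R': [[0.6295220193126907, 0.7768168458698427, -0.016050394802018062], [0.5056131631051526, -0.42525246501146585, -0.7506768081514669], [-0.589963860329829, 0.46445228923378196, -0.6604746130853366]], 't': [-0.3168454517650032, -0.2955513053683554, 1.3897152477724928]}
top {'fx': 426.6797663471462, 'fy': 426.6797663471462, 'cx': 273.17122700817947, 'cy': 206.16702701838386, 'R': [[-0.029917899761678798, -0.9994073779270707, -0.017023872026873565], [-0.9957215321880678, 0.03128860146916216, -0.08694626935729093], [0.08742739622622184, 0.014349786167088808, -0.9960675348720396]], 't': [-0.08149906535530912, 0.6336739697950471, 0.8118293081280548]}
{'time_s': 0.1, 'qpos': array([-71.84508843,  18.43606025,  -4.01544361,  83.16929351,
         1.29515893,  78.54096564,  -3.25883917]), 'joint_velocities': array([-0.00376366, -0.0721981 ,  0.03076904, -0.1020651 ,  0.01123725,
       -0.11745495,  0.01043977]), 'effort': array([-5.95133570e-04, -4.92572343e+01, -4.06010868e-01, -3.13398921e+01,
       -6.42357557e-02,  3.94345669e-02,  7.01065301e-05]), 'tool_pos': array([0.19370116, 0.61993519, 0.22154463]), 'tool_rot': array([-1.79898923e+02,  5.70352901e-03,  1.62655828e+02]), 'force': array([-0.23191724, -0.18250252, -0.00880082]), 'wrist_torque': array([ 0.01412766,  0.02107142, -0.04623659]), 'grasp_force': 0.0, 'grip_width': 0.08721276412473257}
```

View pics/scene0.png

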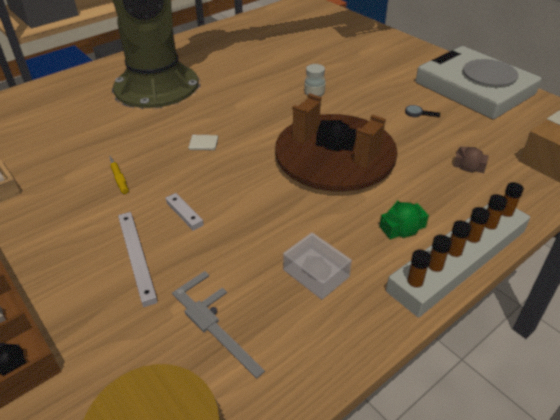

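View pics/top0.png

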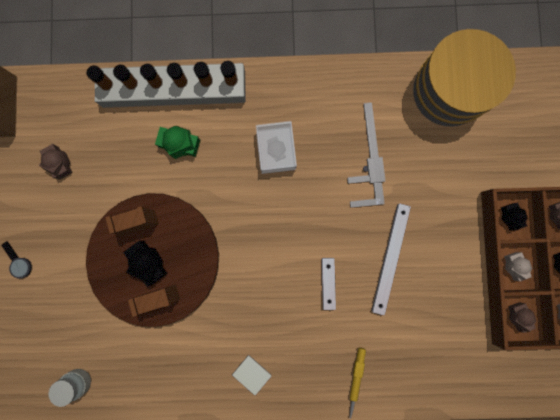

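Scene view: robot base at (155,80), platter at (335,150), long bar from (125,215) to (148,298), short bar at (184,210). Top view: long bar from (404,207) to (380,312), short bar at (329,284), platter centred at (152,260), posts at (127,221) and (151,302), black basalt at (146,263).

Bar candidates (top): (392,260), about 108 px ≈ 220 mm with two holes, which fits the long bar. (329,284), about 50 px ≈ 100 mm, is the short bar. The grey tool at (374,155) is a caliper. I'll check this in a crop.

```bash
cat > h.py <<'E'
import numpy as np, cv2
from cell import env
def ray(m,uv,z):
    R=np.array(m["R"]);t=np.array(m["t"]);C=-R.T@t
    d=R.T@np.array([(uv[0]-m["cx"])/m["fx"],(uv[1]-m["cy"])/m["fy"],1.])
    return C+d*(z-C[2])/d[2]
def proj(m,X):
    c=np.array(m["R"])@X+np.array(m["t"]); return m["cx"]+m["fx"]*c[0]/c[2], m["cy"]+m["fy"]*c[1]/c[2]
E
python3 - <<'E'
from h import *
np.set_printoptions(precision=4,suppress=True)
for n,rois in (("top",[(365,195,420,325),(312,250,345,320)]),("scene",[(110,205,160,308),(160,190,208,232)])):
    im=cv2.imread(f"pics/{n}0.png"); m=env.camera_model(n); hsv=cv2.cvtColor(im,cv2.COLOR_BGR2HSV)
    for (a,b,c,d) in rois:
        k=((hsv[...,1]<60)&(hsv[...,2]>120)).astype(np.uint8); kk=np.zeros_like(k); kk[b:d,a:c]=k[b:d,a:c]
        cs,_=cv2.findContours(kk,0,2); q=max(cs,key=cv2.contourArea)
        P=np.array([ray(m,p[0],.016)[:2] for p in q],np.float32)
        r=cv2.minAreaRect(P*1000); bx=cv2.boxPoints(r); print(n,r)
        e=bx[1]-bx[0];f=bx[2]-bx[1];e=e if np.hypot(*e)>np.hypot(*f) else f;print(' axis',np.degrees(np.arctan2(e[1],e[0])))
im=cv2.imread("pics/top0.png");m=env.camera_model("top");hsv=cv2.cvtColor(im,cv2.COLOR_BGR2HSV)
# platter
g=im[...,2].astype(int); k=np.zeros(g.shape,np.uint8); k[185:335,75:230]=(g[185:335,75:230]<100)
cs,_=cv2.findContours(k,0,1);q=max(cs,key=cv2.contourArea);q=cv2.convexHull(q)
P=np.array([ray(m,p[0],.034)[:2] for p in q],np.float32);print('platter',cv2.minEnclosingCircle(P*1000),cv2.fitEllipse(P*1000))
A=cv2.resize(im[185:335,80:230],(600,600),interpolation=cv2.INTER_CUBIC)
cv2.imwrite("pics/c_post.png",A)
B=cv2.resize(im[190:330,300:440],(600,600),interpolation=cv2.INTER_CUBIC)
cv2.imwrite("pics/c_bar.png",B)
E
```

```text
top ((522.1010131835938, -329.8164978027344), (24.12274742126465, 220.2457733154297), 73.32872772216797)
 axis -16.671268
top ((476.9208068847656, -204.47018432617188), (24.193252563476562, 98.9684066772461), 89.3209457397461)
 axis -0.67904997
scene ((521.6650390625, -331.46673583984375), (24.26293182373047, 221.2354736328125), 73.39803314208984)
 axis -16.601965
scene ((476.9457702636719, -205.87779235839844), (101.69931030273438, 24.177125930786133), 0.08221970498561859)
 axis 0.082217485
platter ((534.3468017578125, 137.072509765625), 130.26312255859375) ((534.7968139648438, 136.8333282470703), (257.89422607421875, 259.563720703125), 140.05470275878906)
```

View pics/c_post.png

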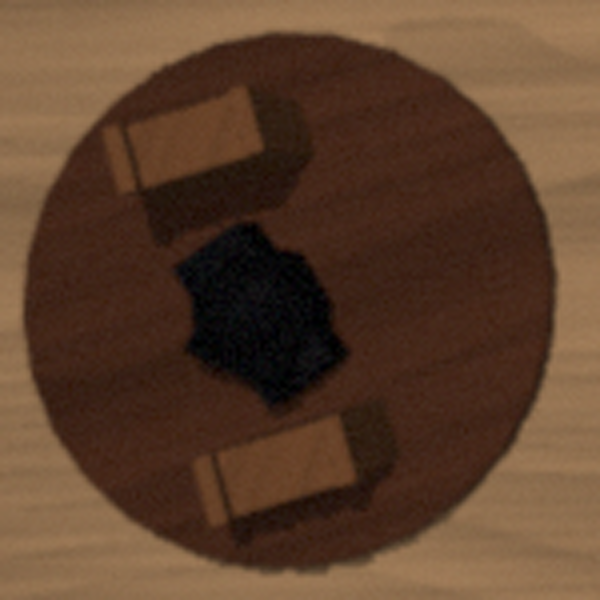

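View pics/c_bar.png

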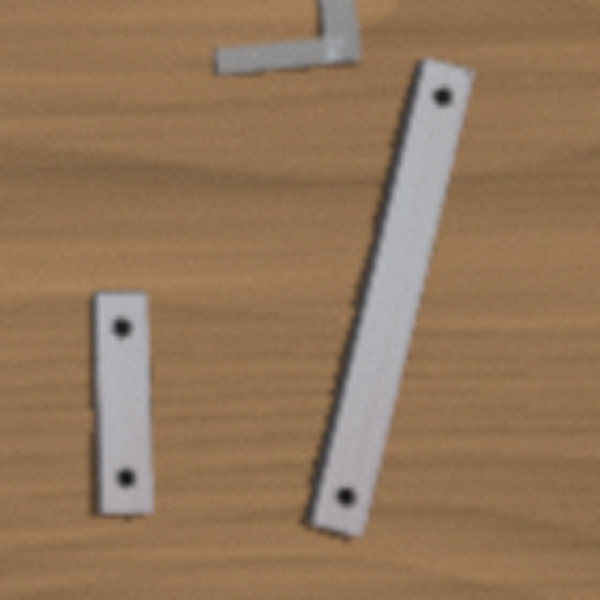

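The crops confirm it: the long bar (crop 312–470, 60–535, 2 holes) is 220 × 24 mm. The basalt is the black chunk between the posts, whose notched tops are at crop (185,140) and (275,475). Next I measure the posts and plan the moves.

```bash
cat >> h.py <<'E'
from scipy.spatial.transform import Rotation as Ro
def delta(p,yaw=None):
    o=env.get_obs();R=Ro.from_euler('xyz',o["tool_rot"],degrees=True)
    d=R.inv().apply(np.array(p)-o["tool_pos"])*1000
    print('t',round(o["time_s"],2),'pos',o["tool_pos"].round(4),'rot',o["tool_rot"].round(2),'dp',d.round(1), 'f',o["force"].round(1),'grip',o["grip_width"],o["grasp_force"])
    if yaw is not None: print(' dr',(R.inv()*Ro.from_euler('xyz',[180,0,yaw],degrees=True)).as_rotvec().round(4))
E
python3 - <<'E'
from h import *
np.set_printoptions(precision=4,suppress=True)
for n,roi in (("top",[(100,200,155,245),(120,285,180,322)]),):
    im=cv2.imread(f"pics/{n}0.png");m=env.camera_model(n);C=[]
    for a,b,c,d in roi:
        g=im[...,2].astype(int);k=np.zeros(g.shape,np.uint8);k[b:d,a:c]=g[b:d,a:c]>88
        k=cv2.morphologyEx(k,cv2.MORPH_CLOSE,np.ones((3,3)))
        cs,_=cv2.findContours(k,0,1);q=max(cs,key=cv2.contourArea)
        P=np.array([ray(m,p[0],.114)[:2] for p in q],np.float32)*1000
        r=cv2.minAreaRect(P);print(r);C.append(np.array(r[0]))
    v=C[0]-C[1];print('mid',(C[0]+C[1])/2,'dist',np.hypot(*v),'ang',np.degrees(np.arctan2(v[1],v[0])))
    k=np.zeros(g.shape,np.uint8);k[235:292,118:175]=im[235:292,118:175].max(2)<30
    cs,_=cv2.findContours(k,0,1);q=max(cs,key=cv2.contourArea);P=np.array([ray(m,p[0],.06)[:2] for p in q],np.float32)*1000
    print('basalt',cv2.minAreaRect(P))
delta([.5,.15,.22],163.4)
E
```

```text
((615.329345703125, 165.6038818359375), (57.53085708618164, 78.18977355957031), 0.32090866565704346)
((462.6805114746094, 120.06258392333984), (28.859874725341797, 65.38851928710938), 15.06728458404541)
mid [539.0049 142.8332] dist 159.29744632883734 ang 16.611962033894073
basalt ((526.4190673828125, 145.87860107421875), (82.56297302246094, 68.49951171875), 33.55781173706055)
t 0.1 pos [0.1937 0.6199 0.2215] rot [-179.9     0.01  162.66] dp [-432.5 -357.3    2.2] f [-0.2 -0.2 -0. ] grip 0.08721276412473257 0.0
 dr [-0.0018  0.0001 -0.013 ]
```

Lower post measures 28.9 × 65.4 mm, which fits. It gives axis 15.1° and seat (0.535, 0.1395), against the platter centre (0.5345, 0.137). The upper post mask leaked, so I ignore it. Moving now.

>>> {"name": "step_arm", "arguments": {
  "moves": [
    {"dp": [-43,-36,0],"dr": [0,0,0],"fingers": 0},
    {"dp": [-43,-36,0],"dr": [0,0,-0.013],"fingers": 0},
    {"dp": [-43,-36,0],"dr": [0,0,0],"fingers": 0},
    {"dp": [-43,-36,0],"dr": [0,0,0],"fingers": 0},
    {"dp": [-43,-36,0],"dr": [0,0,0],"fingers": 0}
  ],
  "squeeze": 25
}}

```text
time_s: 0.72
tool_pos: [0.348, 0.3838, 0.2223]
tool_rot: [-180.0, -0.0, 163.4]
force: [0.4, 0.1, 0.6]
grip_width: 0.0871
grasp_force: 0.0
```

>>> {"name": "step_arm", "arguments": {
  "moves": [
    {"dp": [-43,-36,0],"dr": [0,0,0],"fingers": 0},
    {"dp": [-43,-36,0],"dr": [0,0,0],"fingers": 0},
    {"dp": [-43,-36,0],"dr": [0,0,0],"fingers": 0},
    {"dp": [-43,-36,0],"dr": [0,0,0],"fingers": 0},
    {"dp": [-43,-36,0],"dr": [0,0,0],"fingers": 0}
  ]
}}

```text
time_s: 1.35
tool_pos: [0.5024, 0.1502, 0.2224]
tool_rot: [180.0, -0.0, 163.4]
force: [0.8, 0.1, 0.5]
grip_width: 0.0869
grasp_force: 0.0
```

```bash
python3 - <<'E'
from h import *
delta([.522,-.3305,.10],163.35);print(env.get_obs()["qpos"].round(1))
E
```

```text
t 1.35 pos [0.5024 0.1502 0.2224] rot [ 1.7998e+02 -1.0000e-02  1.6341e+02] dp [-156.1 -455.1  122.3] f [0.8 0.1 0.5] grip 0.08693417570954813 0.0
 dr [ 0.0003 -0.0001  0.001 ]
[-39.3   2.8  20.5 101.6  -1.   75.8  54.9]
```

>>> {"name": "step_arm", "arguments": {
  "moves": [
    {"dp": [-15.6,-45.5,0],"fingers": 0},
    {"dp": [-15.6,-45.5,0],"fingers": 0},
    {"dp": [-15.6,-45.5,0],"fingers": 0},
    {"dp": [-15.6,-45.5,0],"fingers": 0},
    {"dp": [-15.6,-45.5,0],"fingers": 0}
  ]
}}

```text
validation failed for argument at $.mo...
```

>>> {"name": "step_arm", "arguments": {
  "moves": [
    {"dp": [-15.6,-45.5,24],"fingers": 0},
    {"dp": [-15.6,-45.5,24],"fingers": 0},
    {"dp": [-15.6,-45.5,24],"fingers": 0},
    {"dp": [-15.6,-45.5,24],"fingers": 0},
    {"dp": [-15.6,-45.5,24],"fingers": 0}
  ]
}}

```text
validation failed for argument at $.mo...
```

```bash
python3 - <<'E'
from h import *
delta([.522,-.3305,.004],163.35);print(env.get_obs()["qpos"].round(1))
E
```

```text
t 1.35 pos [0.5024 0.1502 0.2224] rot [ 1.7998e+02 -1.0000e-02  1.6341e+02] dp [-156.1 -455.1  218.3] f [0.8 0.1 0.5] grip 0.08693417570954813 0.0
 dr [ 0.0003 -0.0001  0.001 ]
[-39.3   2.8  20.5 101.6  -1.   75.8  54.9]
```

"dr" is required in every row, so I resend with it.

>>> {"name": "step_arm", "arguments": {
  "moves": [
    {"dp": [-15.6,-45.5,0],"dr": [0,0,0],"fingers": 0},
    {"dp": [-15.6,-45.5,0],"dr": [0,0,0],"fingers": 0},
    {"dp": [-15.6,-45.5,0],"dr": [0,0,0],"fingers": 0},
    {"dp": [-15.6,-45.5,0],"dr": [0,0,0],"fingers": 0},
    {"dp": [-15.6,-45.5,0],"dr": [0,0,0],"fingers": 0}
  ]
}}

```text
time_s: 1.98
tool_pos: [0.5112, -0.09, 0.2223]
tool_rot: [180.0, -0.0, 163.4]
force: [0.7, 0.3, 0.4]
grip_width: 0.0867
grasp_force: 0.0
```

>>> {"name": "step_arm", "arguments": {
  "moves": [
    {"dp": [-15.6,-45.5,24],"dr": [0,0,0],"fingers": 0},
    {"dp": [-15.6,-45.5,24],"dr": [0,0,0],"fingers": 0},
    {"dp": [-15.6,-45.5,24],"dr": [0,0,0],"fingers": 0},
    {"dp": [-15.6,-45.5,24],"dr": [0,0,0],"fingers": 0},
    {"dp": [-15.6,-45.5,24],"dr": [0,0,0],"fingers": 0}
  ]
}}

```text
time_s: 2.6
tool_pos: [0.5213, -0.3298, 0.1014]
tool_rot: [180.0, -0.0, 163.4]
force: [0.0, 0.8, 0.2]
grip_width: 0.0872
grasp_force: 0.0
```

```bash
python3 - <<'E'
from h import *
delta([.522,-.3305,.004],163.35);print(env.get_obs()["qpos"].round(1))
E
```

```text
t 2.6 pos [ 0.5213 -0.3298  0.1014] rot [ 1.7998e+02 -2.0000e-02  1.6344e+02] dp [-0.9 -0.5 97.4] f [0.  0.8 0.2] grip 0.08716253900520589 0.0
 dr [ 0.0004 -0.0003  0.0015]
[ -3.3  23.1  41.3  97.6 -16.5  65.6 116.1]
```

>>> {"name": "step_arm", "arguments": {
  "moves": [
    {"dp": [-0.9,-0.5,34],"dr": [0,0,0],"fingers": 0},
    {"dp": [0,0,32],"dr": [0,0,0],"fingers": 0},
    {"dp": [0,0,18],"dr": [0,0,0],"fingers": 0},
    {"dp": [0,0,9],"dr": [0,0,0],"fingers": 0},
    {"dp": [0,0,4],"dr": [0,0,0],"fingers": 0}
  ]
}}

```text
time_s: 3.22
tool_pos: [0.5225, -0.3296, 0.0058]
tool_rot: [-180.0, 0.0, 163.4]
force: [-0.2, 0.2, -0.1]
grip_width: 0.0871
grasp_force: 0.0
```

>>> {"name": "step_arm", "arguments": {
  "moves": [
    {"dp": [0,0,1],"dr": [0,0,0],"fingers": 1},
    {"dp": [0,0,0],"dr": [0,0,0],"fingers": 1},
    {"dp": [0,0,0],"dr": [0,0,0],"fingers": 1},
    {"dp": [0,0,0],"dr": [0,0,0],"fingers": 1},
    {"dp": [0,0,0],"dr": [0,0,0],"fingers": 1}
  ],
  "squeeze": 40
}}

```text
time_s: 3.85
tool_pos: [0.5221, -0.3296, 0.0047]
tool_rot: [180.0, 0.0, 163.4]
force: [-0.2, 0.2, 0.6]
grip_width: 0.045
grasp_force: 0.0
```

>>> {"name": "step_arm", "arguments": {
  "moves": [
    {"dp": [0,0,1],"dr": [0,0,0],"fingers": 1},
    {"dp": [0,0,0],"dr": [0,0,0],"fingers": 1},
    {"dp": [0,0,0],"dr": [0,0,0],"fingers": 1},
    {"dp": [0,0,0],"dr": [0,0,0],"fingers": 1},
    {"dp": [0,0,0],"dr": [0,0,0],"fingers": 1}
  ]
}}

```text
time_s: 4.47
tool_pos: [0.5219, -0.3297, 0.0034]
tool_rot: [-180.0, -0.0, 163.4]
force: [0.4, -0.2, -0.8]
grip_width: 0.0234
grasp_force: 40.0
```

>>> {"name": "step_arm", "arguments": {
  "moves": [
    {"dp": [0,0,0],"dr": [0,0,0],"fingers": 1},
    {"dp": [0,0,-6],"dr": [0,0,0],"fingers": 1},
    {"dp": [0,0,-15],"dr": [0,0,0],"fingers": 1},
    {"dp": [0,0,-25],"dr": [0,0,0],"fingers": 1},
    {"dp": [0,0,-30],"dr": [0,0,0],"fingers": 1}
  ]
}}

```text
time_s: 5.1
tool_pos: [0.5219, -0.3293, 0.0809]
tool_rot: [180.0, -0.0, 163.4]
force: [0.9, -0.2, -2.6]
grip_width: 0.0237
grasp_force: 40.0
```

```bash
python3 - <<'E'
from h import *
np.set_printoptions(precision=4,suppress=True)
im=env.read_camera("top"); cv2.imwrite("pics/top1.png",im[:,:,::-1]); delta([.535,.1385,.22],195.1)
E
```

```text
t 5.15 pos [ 0.5242 -0.3312  0.0855] rot [-179.97    0.38  163.37] dp [ 123.2  453.  -135.5] f [ 2.1 -0.4  0.4] grip 0.023809149093611 39.99929666519165
 dr [-0.0024  0.0064 -0.5537]
```

View pics/top1.png

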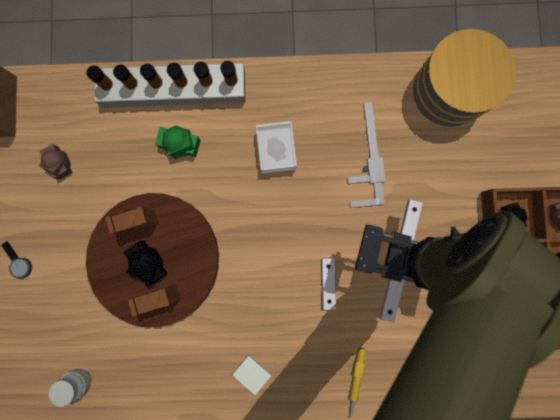

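The bar is held near its middle (gripper at pixel (398,258)), short bar untouched at (329,284), platter unchanged. Carrying it over.

>>> {"name": "step_arm", "arguments": {
  "moves": [
    {"dp": [12.3,45.3,-27],"dr": [0,0,0],"fingers": 1},
    {"dp": [12.3,45.3,-27],"dr": [0,0,0],"fingers": 1},
    {"dp": [12.3,45.3,-27],"dr": [0,0,0],"fingers": 1},
    {"dp": [12.3,45.3,-27],"dr": [0,0,0],"fingers": 1},
    {"dp": [12.3,45.3,-27],"dr": [0,0,0],"fingers": 1}
  ]
}}

```text
time_s: 5.78
tool_pos: [0.5276, -0.0935, 0.2158]
tool_rot: [179.9, 0.1, 163.4]
force: [1.7, 0.4, -3.4]
grip_width: 0.0234
grasp_force: 40.0
```

>>> {"name": "step_arm", "arguments": {
  "moves": [
    {"dp": [12.3,45.3,0],"dr": [0,0,0],"fingers": 1},
    {"dp": [12.3,45.3,0],"dr": [0,0,0],"fingers": 1},
    {"dp": [12.3,45.3,0],"dr": [0,0,0],"fingers": 1},
    {"dp": [12.3,45.3,0],"dr": [0,0,0],"fingers": 1},
    {"dp": [12.3,45.3,0],"dr": [0,0,0],"fingers": 1}
  ]
}}

```text
time_s: 6.4
tool_pos: [0.5335, 0.141, 0.2149]
tool_rot: [179.9, 0.0, 163.4]
force: [1.1, 0.3, -3.0]
grip_width: 0.0237
grasp_force: 40.0
```

>>> {"name": "step_arm", "arguments": {
  "moves": [
    {"dp": [0,0,0],"dr": [0,0,-0.14],"fingers": 1},
    {"dp": [0,0,0],"dr": [0,0,-0.14],"fingers": 1},
    {"dp": [0,0,0],"dr": [0,0,-0.14],"fingers": 1},
    {"dp": [0,0,0],"dr": [0,0,-0.134],"fingers": 1},
    {"dp": [0,0,0],"dr": [0,0,0],"fingers": 1}
  ]
}}

```text
time_s: 7.02
tool_pos: [0.5336, 0.1395, 0.2147]
tool_rot: [180.0, 0.0, -165.0]
force: [-1.0, 0.4, -3.4]
grip_width: 0.0236
grasp_force: 40.0
```

```bash
python3 - <<'E'
from h import *
np.set_printoptions(precision=4,suppress=True)
im=env.read_camera("scene"); cv2.imwrite("pics/s2.png",im[:,:,::-1]); im=env.read_camera("wrist"); cv2.imwrite("pics/w2.png",im[:,:,::-1])
print(env.camera_model("wrist"));delta([.535,.1385,.16],195.1)
E
```

```text
{'fx': 325.19226210127806, 'fy': 325.19226210127806, 'cx': 276.59232870221024, 'cy': 212.7158259828001, 'R': array([[-0.2595,  0.9658,  0.0001],
       [ 0.9224,  0.2478,  0.2964],
       [ 0.2862,  0.077 , -0.9551]]), 't': array([ 0.0029, -0.5586,  0.2197])}
t 7.12 pos [0.5336 0.1395 0.2147] rot [ 179.99    0.01 -165.02] dp [-1.1 -1.4 54.7] f [ 0.1  0.  -2.7] grip 0.023688312523824896 39.999046325683594
 dr [ 0.0002  0.0003 -0.002 ]
```

View pics/w2.png

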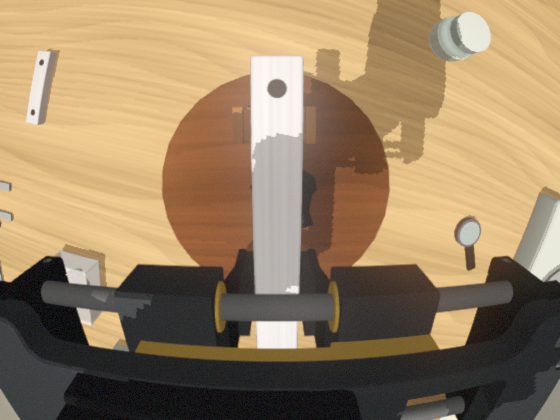

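View pics/s2.png

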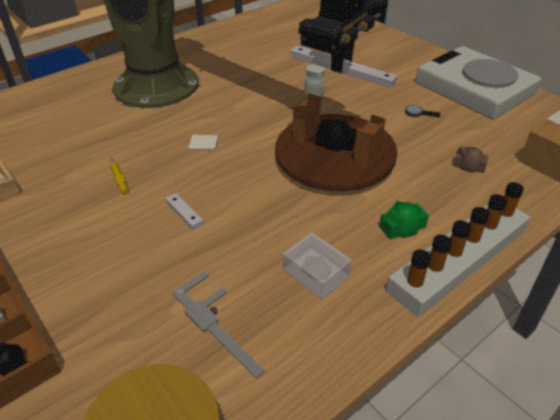

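Wrist view: the bar (cols 252–303) sits centred over the near post (cols 232–316, midpoint 274) and is parallel to it. Scene view: bar level above the platter, basalt upright at (335,135). Descending.

>>> {"name": "step_arm", "arguments": {
  "moves": [
    {"dp": [-1,-1.5,30],"dr": [0,0,0],"fingers": 1},
    {"dp": [0,0,28],"dr": [0,0,0],"fingers": 1},
    {"dp": [0,0,18],"dr": [0,0,0],"fingers": 1},
    {"dp": [0,0,10],"dr": [0,0,0],"fingers": 1},
    {"dp": [0,0,4],"dr": [0,0,0],"fingers": 1}
  ]
}}

```text
time_s: 7.75
tool_pos: [0.5352, 0.1386, 0.1245]
tool_rot: [-180.0, 0.0, -164.9]
force: [-0.5, -0.4, -2.8]
grip_width: 0.0234
grasp_force: 40.0
```

>>> {"name": "step_arm", "arguments": {
  "moves": [
    {"dp": [0,0,3],"dr": [0,0,0],"fingers": 1},
    {"dp": [0,0,3],"dr": [0,0,0],"fingers": 1},
    {"dp": [0,0,2],"dr": [0,0,0],"fingers": 1},
    {"dp": [0,0,1],"dr": [0,0,0],"fingers": 1},
    {"dp": [0,0,0],"dr": [0,0,0],"fingers": 1}
  ]
}}

```text
time_s: 8.38
tool_pos: [0.535, 0.1385, 0.1156]
tool_rot: [180.0, 0.0, -164.9]
force: [0.3, 0.5, -2.5]
grip_width: 0.0237
grasp_force: 40.0
```

```bash
python3 - <<'E'
from h import *
delta([.535,.1385,.1124],195.1)
im=env.read_camera("scene"); cv2.imwrite("pics/s3.png",cv2.resize(im[50:200,240:440,::-1],(800,600),interpolation=cv2.INTER_CUBIC))
E
```

```text
t 8.38 pos [0.535  0.1385 0.1156] rot [ 1.8000e+02  1.0000e-02 -1.6486e+02] dp [-0.  -0.   3.2] f [ 0.3  0.5 -2.5] grip 0.02370750367055311 39.99917685985565
 dr [0.0001 0.0001 0.0007]
```

View pics/s3.png

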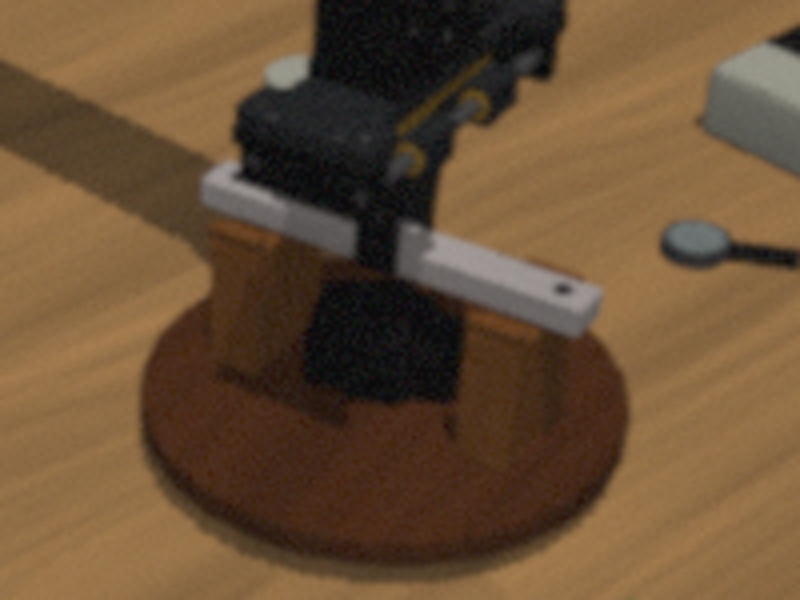

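The bar lies between the lips just above both notches, with about equal overhangs (left end at 205, right end near 590), and the basalt is clear. Lowering to contact.

>>> {"name": "step_arm", "arguments": {
  "moves": [
    {"dp": [0,0,1],"dr": [0,0,0],"fingers": 1},
    {"dp": [0,0,1],"dr": [0,0,0],"fingers": 1},
    {"dp": [0,0,0.5],"dr": [0,0,0],"fingers": 1},
    {"dp": [0,0,0.5],"dr": [0,0,0],"fingers": 1},
    {"dp": [0,0,0],"dr": [0,0,0],"fingers": 1}
  ]
}}

```text
time_s: 9.05
tool_pos: [0.535, 0.1385, 0.1125]
tool_rot: [180.0, 0.0, -164.9]
force: [0.5, -0.2, -2.4]
grip_width: 0.0236
grasp_force: 40.0
```

>>> {"name": "step_arm", "arguments": {
  "moves": [
    {"dp": [0,0,0.5],"dr": [0,0,0],"fingers": 1},
    {"dp": [0,0,0.5],"dr": [0,0,0],"fingers": 1},
    {"dp": [0,0,0.3],"dr": [0,0,0],"fingers": 1},
    {"dp": [0,0,0.2],"dr": [0,0,0],"fingers": 1},
    {"dp": [0,0,0],"dr": [0,0,0],"fingers": 1}
  ]
}}

```text
time_s: 9.68
tool_pos: [0.5351, 0.1385, 0.1123]
tool_rot: [180.0, 0.0, -164.9]
force: [-3.9, -1.1, 6.3]
grip_width: 0.0231
grasp_force: 40.0
```

Contact: the vertical force went from −2.4 to +6.3 N at the expected height. Releasing.

>>> {"name": "step_arm", "arguments": {
  "moves": [
    {"dp": [0,0,0],"dr": [0,0,0],"fingers": 0.4},
    {"dp": [0,0,0],"dr": [0,0,0],"fingers": 0.4},
    {"dp": [0,0,0],"dr": [0,0,0],"fingers": 0.4},
    {"dp": [0,0,0],"dr": [0,0,0],"fingers": 0.4},
    {"dp": [0,0,0],"dr": [0,0,0],"fingers": 0.4}
  ]
}}

```text
time_s: 10.3
tool_pos: [0.535, 0.1385, 0.111]
tool_rot: [-180.0, 0.0, -164.9]
force: [0.3, 0.4, 0.9]
grip_width: 0.0519
grasp_force: 0.0
```

>>> {"name": "step_arm", "arguments": {
  "moves": [
    {"dp": [0,0,-5],"dr": [0,0,0],"fingers": 0.4},
    {"dp": [0,0,-12],"dr": [0,0,0],"fingers": 0.4},
    {"dp": [0,0,-20],"dr": [0,0,0],"fingers": 0.4},
    {"dp": [0,0,-30],"dr": [0,0,0],"fingers": 0.4},
    {"dp": [0,0,-35],"dr": [0,0,0],"fingers": 0.4}
  ]
}}

```text
time_s: 10.92
tool_pos: [0.5349, 0.1384, 0.2147]
tool_rot: [180.0, 0.0, -164.9]
force: [1.4, -0.1, 0.6]
grip_width: 0.0519
grasp_force: 0.0
```

>>> {"name": "step_arm", "arguments": {
  "moves": [
    {"dp": [0,-50,0],"dr": [0,0,0],"fingers": 0.4},
    {"dp": [0,-50,0],"dr": [0,0,0],"fingers": 0.4},
    {"dp": [0,-50,0],"dr": [0,0,0],"fingers": 0.4},
    {"dp": [0,-50,0],"dr": [0,0,0],"fingers": 0.4},
    {"dp": [0,-50,0],"dr": [0,0,0],"fingers": 0.4}
  ]
}}

```text
time_s: 11.55
tool_pos: [0.6009, -0.1042, 0.2143]
tool_rot: [-180.0, 0.1, -164.8]
force: [0.8, 0.4, 0.4]
grip_width: 0.0525
grasp_force: 0.0
```

```bash
python3 - <<'E'
from h import *
im=env.read_camera("top")[:,:,::-1].copy(); s=env.read_camera("scene")[:,:,::-1]
m=env.camera_model("top"); hsv=cv2.cvtColor(im,cv2.COLOR_BGR2HSV)
k=np.zeros(im.shape[:2],np.uint8);k[170:350,70:240]=((hsv[...,1]<60)&(hsv[...,2]>100))[170:350,70:240]
cs,_=cv2.findContours(k,0,1);q=max(cs,key=cv2.contourArea)
P=np.array([ray(m,p[0],.125)[:2] for p in q],np.float32)*1000;print(cv2.minAreaRect(P))
delta([.535,.1385,.1124])
cv2.imwrite("pics/f.png",np.hstack([cv2.resize(im[180:340,75:235],(400,400),interpolation=2),cv2.resize(s[50:200,260:410],(400,400),interpolation=2)]))
E
```

```text
((535.697509765625, 138.69866943359375), (220.02809143066406, 25.715003967285156), 14.99350643157959)
t 11.65 pos [ 0.6002 -0.111   0.2144] rot [-1.7971e+02  2.0000e-02 -1.6542e+02] dp [  0.4 258.4 100.7] f [ 0.5 -0.9  0.3] grip 0.05216543946832566 0.0
```

View pics/f.png

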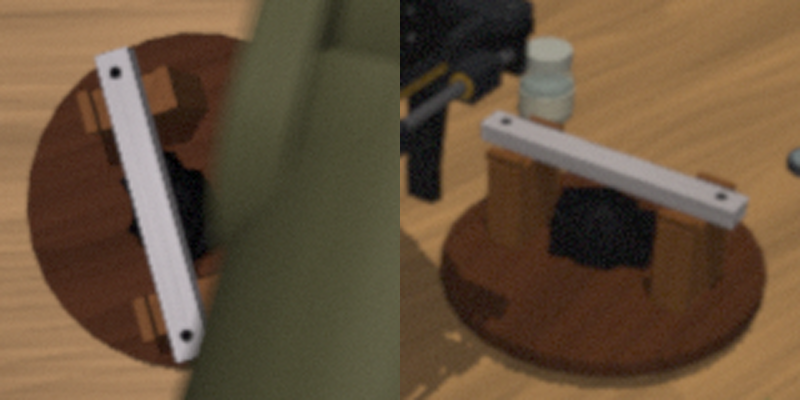

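The bar lies flat in both notches at (0.5357, 0.1387), 15.0°, within 1–2 mm of the seat. The basalt stands upright between the posts and the arm is clear.

```bash
python3 -c "
from cell import env
print(env.sign_off())"
```

```text
the job is handed in; nothing more can be done
None
```

The job is handed in: the long bar lies flat in both notches within about 2 mm of centre by the last pictures, with the basalt upright, the short bar never touched and the arm clear (about 12 s used); the sign-off returned no verdict.

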